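# Clip the green glaze tile onto the inspection stage

### The job

Pick the green-glazed test tile and, raised end first, slide it flat along the grey inspection stage under the two sprung steel clips, until its raised end has passed under them, they have snapped down behind it and the tile is up against the dark stop, straight and midway between the white lines. Let go of it there, do not wrench the clips up, and leave the blue-glazed tile where it lies.

Things in the scene. Friction and masses are not known exactly. Their poses are not given: they have to be found in the camera images.
- green_tile: Terracotta tile, green glazed top, 110 x 46 x 10 mm, 0.1 kg, lying flat at either tile place. One end is raised: a green ramp rises from its 6 mm thin tip to a crest 14 mm high, 19 mm from the tip. The other end is bare for 27 mm. Origin: underside, 6 mm from the tip. +x along the tile out over the raised end, z up; it spans x -104 to 6, y -23 to 23 mm. Grip across the width about x = -75 mm.
- blue_tile: Tile of the same shape, size and axes with a blue glazed top, at the other tile place: a bystander, to be left alone.
- stage: Fixed grey plate, top 15 mm above table, x -85 to 100, y -65 to 65 mm. Origin at table height; +x = way the tile slides in, z up. Dark stop: face at x = 55, 12 mm high; tile home: its origin at x 49, y 0, z 15. White lines at y = +-26. Steel clips at y = +-13, 9 mm wide: feet press at x = 14, upturned lips begin at x = -12, 22 mm above plate. Shaft on posts at x = 85, y = +-46, 34 mm high.
- clips (a joint): Lift angle (rad) of the two sprung clips, joined by one shaft: 0 = rest, feet 7 mm above the plate; about 0.04 on the tile's 10 mm thick part; about 0.1 on its crest; end of travel 0.7. The spring presses down with about 2.3 N at rest, 3.4 N on the crest (both feet). A tile pushed along the plate under them lifts them itself, with roughly 3 to 6 N.
There are look-alikes about, which are no part of the job. Leave any yellow look-alike of the green_tile alone.

How it is judged (in metres and radians):
At the end, for the whole second after the job is handed in: Green tile at rest, flat on the plate (within 4 mm, tilt under 0.08 rad), raised end towards the stop and within 12 mm of it, within 12 mm of the middle between the lines and 10 degrees of straight, clips down on its flat part behind the crest (0.015 to 0.075 rad) (x of green_tile in the frame of stage between 0.037 and 0.055 m and y of green_tile in the frame of stage between -0.012 and 0.012 m and z of green_tile in the frame of stage between 0.011 and 0.019 m and angle between the x axis of green_tile and the x axis of stage, either way round below 0.175 rad and angle between green_tile's own z axis and vertical below 0.08 rad and value of joint clips between 0.015 and 0.075 rad and linear speed of green_tile below 0.02 m/s); the robot touches nothing.
It fails at once if the blue tile is moved by more than 30 mm (distance of blue_tile from where it was at the start of the episode above 0.03 m).
It fails at once if the clips are wrenched up beyond 0.4 rad (value of joint clips above 0.4 rad).
It also fails if it takes over 48 s, if anything falls off the work surface, if the arm or the gripper's body presses on something with over 40 N, if the wrist force passes 120 N, or if a joint passes its speed limit or range.

### The arm

A 6-joint arm with a two-finger parallel gripper is mounted at the origin on a cart in front of the work surface, level with it; the furniture and walls round the work are solid. World frame = base frame: x ahead of the robot, y to its left, z up, the work surface at z = 0. Lengths are in m, angles in degrees, forces in N, time in s.
With the tool pointing down it reaches from about 0.4 to 0.825 m from the base axis. Payload 7 kg.
Tool frame: the origin (TCP) lies at the very end of the fingers, on their centre line; the grasp point (between the pads) lies 19 mm behind it; x points along the fingers, y is the direction in which the jaws open and shut, and the axes are right-handed (so a half turn about x gives the same grasp; the last joint's range is limited). The gripper opens to 88 mm and grips with 3 to 60 N. Pads are 19 mm wide; open, the fingers measure 130 mm over their backs; the gripper's body (78 mm by 193 mm) begins 47 mm behind the grasp point.
Start: joints at [-55.571, 20.546, 0.682, 0, -70.136, -16.507], TCP at [0.208, -0.642, 0.227] pointing down, gripper open.
Joint ranges: [-176.03, 176.03], [-82.01, 121.73], [-58.28, 71.71], [-173.87, 95.51], [-174.79, -0.11], [-173.66, 173.66]. Speed limits (degrees/s): [136.94, 136.94, 172.46, 180, 180, 180].

### API

Orientations are given as [roll, pitch, yaw] about the fixed x, y, z axes, in that order (R = Rz(yaw) Ry(pitch) Rx(roll)).
In Python, from plant import * gives the robot as it stands. The module is installed in compiled form; this text tells all that it offers.
- The arm moves only by the shell command python3 -m creep 'ROWS' [FORCE]. ROWS is a JSON object of lists of equal length, an entry for each row: "jaw": the closure, from -1 (fully open) to 1 (shut); "translation": the shift along the tool's x, y, z in m, a list of three; "roll": the turn about the tool's x in rad. A call has exactly 10 rows; each row shifts and turns the commanded pose from where the row before left it, along the tool's axes as they then stand; what a row does not reach is not made up. A row lasts 1/10 s, in which the tool goes at most 50 mm and 8.59 degrees, less where a joint would pass 70% of its speed; a pose out of reach is approached as far as the arm can. A call with a gripper value outside its range is refused whole. The fingers move at their own pace and stop on an object; FORCE is the grip in N (left out, the last holds). Time passes only in rows, so rows that do not move let the fingers close, or fill a call up. It gives the time, the measured TCP pose, the force and the opening at its end, in the units of the state.
- get_state(): the state, without advancing time (a new reading comes with each control period).
- capture(name): name is "scene" or "top" or "wrist"; returns a dict with "image" (384x512x3 uint8, red, green, blue), "fovy" (degrees; the focal length in pixels is half the picture's height over the tangent of half this angle, whatever the lens; pixels are square), "cx", "cy" (the principal point, pixels), "pose" (4x4, takes a point from camera to world coordinates); the wrist camera has in their place "tool_from_camera" (4x4, takes a point from camera to tool coordinates, whose origin is the TCP and whose axes are the tool frame's). Camera axes: x right, y up, looking along -z (the intrinsics and any distortion apply to the point x, -y, -z); pixel columns grow to the right and rows downward; lengths in m; the calibration is good to about 2 mm. A picture is of the moment at which its call begins: read the wrist's pose just before it. There is no depth.
- close_job(): hands the job in, once; it reports no verdict.
The state is a dict: "time_s": time; "joints": joint angles; "qd": joint speeds; "joint_torque": joint torques, N m; "tcp_pos": TCP position; "eef_rot": TCP orientation; "contact_force": force on the tool from outside, world axes, zero at the start; "moment": the same for the moment, N m; "gripper_width": finger opening in m.
Only numpy, scipy, OpenCV 4.12 (cv2) and the standard library are available. Lean on these libraries where they do the work, as an engineer would, in place of code of your own. Each camera call takes 0.05 s, during which the arm holds its last target.

## Working session

There is one attempt and no reset: what is moved stays moved. The work goes in short steps, Python scripts to look and compute and a shell command to move; the robot and the scene stay as the last step left them, time stands still between calls to the robot, and variables do not carry over. Pictures are saved under pics/ and viewed, and the job is handed in when it is done.

```bash
mkdir -p pics
python3 - <<'E'
from plant import *
import cv2
s=get_state();print(s)
for n in("scene","top","wrist"):
    c=capture(n);cv2.imwrite(f"pics/{n}0.png",c["image"][:,:,::-1])
    print(n,{k:(v.tolist() if hasattr(v,'tolist') else v) for k,v in c.items() if k!="image"})
E
```

```text
{'time_s': 0.0, 'joints': array([-5.55719267e+01,  2.05916125e+01,  6.35084857e-01, -1.92880245e-02,
       -7.01352496e+01, -1.65066361e+01]), 'qd': array([ 0.02414621,  0.0052897 ,  0.04533577, -0.05631289, -0.02085258,
       -0.02416287]), 'joint_torque': array([-1.29392192e-03, -5.82725573e+01,  2.93055707e+01,  6.99680507e+00,
        7.12796827e-03, -9.40807922e-05]), 'tcp_pos': array([ 0.20753172, -0.6418085 ,  0.22563325]), 'eef_rot': array([ 95.33233404,  89.90644814, 113.24720264]), 'contact_force': array([ 0.00054289, -0.31230102,  0.20256008]), 'moment': array([-0.01791708,  0.00097843,  0.01787517]), 'gripper_width': 0.08758181621607943}
scene {'fovy': 49.56903393037669, 'cx': 251.31144514617426, 'cy': 194.25432169415285, 'pose': [[-0.795457546514452, 0.26132737728135713, -0.5467680436679301, -0.05152040923611628], [-0.6053917212598102, -0.3833959911325576, 0.6975015253127179, 0.7731049750473421], [-0.027352431761956855, 0.8858416991013298, 0.46318066519445344, 0.5448396437869263], [0.0, 0.0, 0.0, 1.0]]}
top {'fovy': 51.77474002599111, 'cx': 256.29694572675385, 'cy': 188.62344923965455, 'pose': [[-0.02978022290776698, 0.9914554714843712, -0.12700073380601729, 0.40428904959960255], [-0.9995303794189803, -0.028620067199213207, 0.010950450769804797, 0.06953817968930125], [0.007222114795065618, 0.12726719851248267, 0.9918421755706254, 1.067390415982847], [0.0, 0.0, 0.0, 1.0]]}
wrist {'fovy': 63.61714007035868, 'cx': 258.40102118876035, 'cy': 189.49268695783513, 'tool_from_camera': [[0.0005790715152333222, 0.26676313274062335, -0.9637619496984658, -0.15867797355191043], [0.9999994060508416, 0.000735414440251479, 0.000804402613613391, 0.0004612541968924688], [0.000923349415965563, -0.9637618430795076, -0.266762548439331, -0.07214591547311516], [0.0, 0.0, 0.0, 1.0]]}
```

View pics/top0.png

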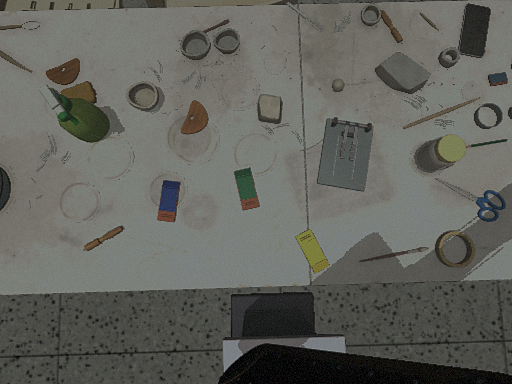

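View pics/scene0.png

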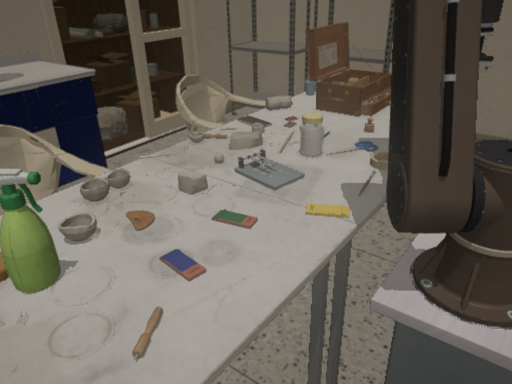

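View pics/wrist0.png

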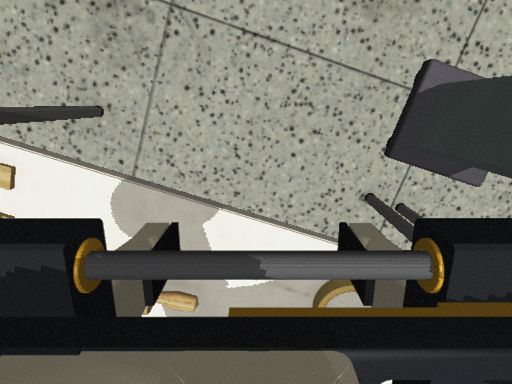

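The top view shows green at (246,188), blue at (168,200), a yellow look-alike at (312,251), and the stage at (345,155) with its shaft end up at (347,122). Other green items are the spray bottle at (85,120). I choose the green-glazed tile at (246,188) and check it in a crop.

```bash
cat > h.py <<'E'
import numpy as np,cv2
def ray(c,u,v):
    f=192/np.tan(np.radians(c["fovy"]/2))
    P=np.array(c["pose"]); d=P[:3,:3]@np.array([(u-c["cx"])/f,-(v-c["cy"])/f,-1]); return P[:3,3],d
def onz(c,u,v,z):
    o,d=ray(c,u,v); return o+d*(z-o[2])/d[2]
def proj(c,p):
    f=192/np.tan(np.radians(c["fovy"]/2)); P=np.array(c["pose"]); q=P[:3,:3].T@(np.array(p)-P[:3,3])
    return c["cx"]+f*q[0]/-q[2], c["cy"]-f*q[1]/-q[2]
E
python3 - <<'E'
from plant import *
from h import *
c=capture("top");im=c["image"];hsv=cv2.cvtColor(im,cv2.COLOR_RGB2HSV)
a=cv2.resize(im[155:220,140:270],None,fx=6,fy=6,interpolation=cv2.INTER_CUBIC)
b=cv2.resize(im[110:200,310:380],None,fx=6,fy=6,interpolation=cv2.INTER_CUBIC)
cv2.imwrite("pics/a.png",a[:,:,::-1]);cv2.imwrite("pics/b.png",b[:,:,::-1])
print(hsv[180,246],hsv[205,250],hsv[170,330],hsv[200,300])
def rect(m,z,roi):
    k=np.zeros_like(m);x0,y0,x1,y1=roi;k[y0:y1,x0:x1]=m[y0:y1,x0:x1]
    cs,_=cv2.findContours(k,cv2.RETR_EXTERNAL,cv2.CHAIN_APPROX_NONE);q=max(cs,key=cv2.contourArea)
    w=np.array([onz(c,u,v,z)[:2] for u,v in q[:,0]]).astype(np.float32)
    r=cv2.minAreaRect(w*1000);print(r,"\n",cv2.boxPoints(r))
h,s,v=cv2.split(hsv)
rect(((h>45)&(h<85)&(s>80)).astype(np.uint8),.011,(225,155,270,220))
rect(((h<20)&(s>80)).astype(np.uint8),.010,(225,155,270,220))
rect(((s>80)).astype(np.uint8),.011,(225,155,270,220))
rect(((h>80)&(h<125)&(s>15)&(v<170)).astype(np.uint8),.015,(305,115,385,200))
E
```

```text
[68 87 82] [  9 135 102] [80 25 93] [ 23  17 117]
((554.1398315429688, 88.24195861816406), (79.93067932128906, 41.96473693847656), 12.260066986083984) 
 [[510.63037  100.259186]
 [519.5415    59.2515  ]
 [597.6493    76.22473 ]
 [588.73816  117.23242 ]]
((500.9804992675781, 77.00784301757812), (26.554004669189453, 44.17600631713867), 10.932312965393066) 
 [[483.7555   96.17702]
 [492.13342  52.80272]
 [518.2055   57.83867]
 [509.82758 101.21297]]
((540.6478271484375, 85.75862121582031), (107.35480499267578, 44.14874267578125), 12.255793571472168) 
 [[483.5079    95.93546 ]
 [492.8796    52.79288 ]
 [597.7877    75.58178 ]
 [588.416    118.724365]]
((593.8287353515625, -241.30984497070312), (2.611680269241333, 14.109688758850098), 72.5409164428711) 
 [[ 586.7071  -240.4389 ]
 [ 600.1668  -244.67215]
 [ 600.9504  -242.18079]
 [ 587.49066 -237.94754]]
```

View pics/a.png

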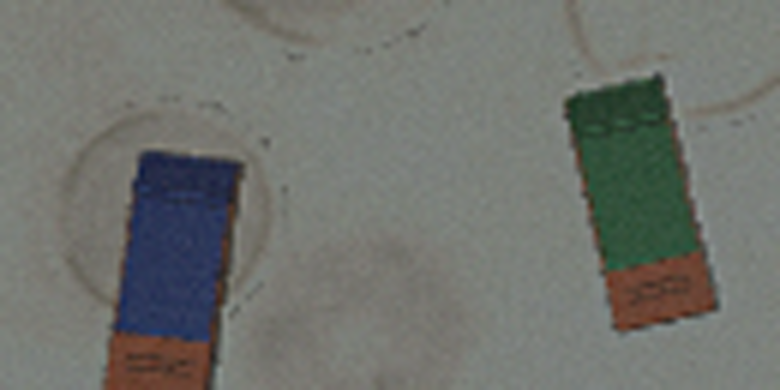

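View pics/b.png

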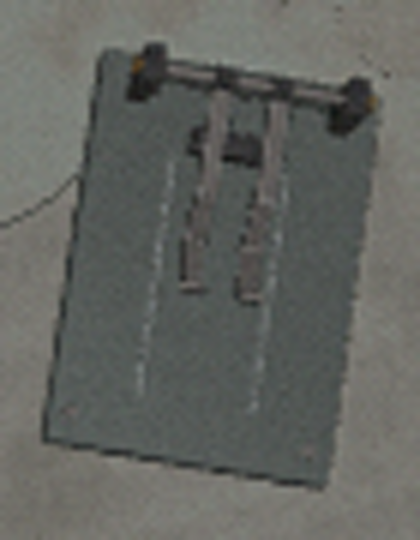

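The crops confirm the green tile: dark raised end at the top (world +x side), bare end at the bottom. The stage has its clips' lips towards the robot, with corners at crop pixels (103,48), (382,97), (323,490) and (42,440).

Run:
```python
from plant import *
from h import *
from scipy.spatial.transform import Rotation as R
c=capture("top")
px=lambda p:(310+(p[0]+.5)/6-.5,110+(p[1]+.5)/6-.5)
P=[onz(c,*px(p),.015)*1000 for p in[(103,48),(382,97),(323,490),(42,440)]]
for p in P:print(p)
P=np.array(P)[:,:2]
yaws=[np.degrees(np.arctan2(*(a-b)[::-1])) for a,b in((P[0],P[3]),(P[1],P[2]))]+[np.degrees(np.arctan2(*(a-b)[::-1]))-90 for a,b in((P[0],P[1]),(P[3],P[2]))]
print(yaws)
r=cv2.minAreaRect(P.astype(np.float32));print(r)
for l in[((172,155),(140,400)),((287,180),(252,412))]:
    a,b=[onz(c,*px(p),.0155)[:2]*1000 for p in l];print(a,b,np.degrees(np.arctan2(*(a-b)[::-1])))
s=get_state();M=R.from_euler("xyz",s["eef_rot"],degrees=True).as_matrix();print(M, np.degrees(np.arctan2(M[1,1],M[0,1])))
```

```text
[ 730.24401845 -141.53057635   15.        ]
[ 703.6306455  -268.02748297   15.        ]
[ 523.63690227 -229.36471518   15.        ]
[ 549.83294369 -104.64137347   15.        ]
[np.float64(-11.556148912288966), np.float64(-12.122960863362998), np.float64(-11.881043989341265), np.float64(-11.861600477618623)]
((626.8392944335938, -185.82351684570312), (129.26617431640625, 184.1409149169922), 78.11894226074219)
[ 679.00076292 -170.24004601] [ 566.62786583 -149.50582201] -10.454218204169148
[ 665.88952869 -221.95449136] [ 559.73744105 -199.55681796] -11.914428295625072
[[-2.91834239e-04 -3.07712450e-01  9.51479355e-01]
 [ 6.60725843e-04  9.51479128e-01  3.07712580e-01]
 [-9.99999739e-01  7.18468065e-04 -7.43606196e-05]] 107.92143085188967
```

Stage frame: origin ≈ (619.5, −184.3) mm, yaw −11.85°. The grasp point on the green tile is ≈ (515, 80) mm at yaw 12.3°. Now I travel above it.

```bash
python3 -m creep '{"jaw":[-1,-1,-1,-1,-1,-1,-1,-1,-1,-1],"translation":[[0,0.03,0.026],[0,0.03,0.026],[0,0.03,0.026],[0,0.03,0.026],[0,0.03,0.026],[0,0.03,0.026],[0,0.03,0.026],[0,0.03,0.026],[0,0.03,0.026],[0,0.03,0.026]],"roll":[0,0,0,0,0,0,0,0,0,0]}' 30
python3 -m creep '{"jaw":[-1,-1,-1,-1,-1,-1,-1,-1,-1,-1],"translation":[[0,0.035,0.031],[0,0.035,0.031],[0,0.035,0.031],[0,0.035,0.031],[0,0.035,0.031],[0,0.035,0.031],[0,0.035,0.031],[0,0.035,0.031],[0,0.012,0.007],[0,0,0]],"roll":[0,0,0,0,0,0,0,0,0,0.099]}'
python3 - <<'E'
from plant import *
from h import *
from scipy.spatial.transform import Rotation as R
s=get_state();M=R.from_euler("xyz",s["eef_rot"],degrees=True).as_matrix()
print(s["tcp_pos"],np.degrees(np.arctan2(M[1,2],M[0,2])),s["joints"],M[:,0])
c=capture("wrist");cv2.imwrite("pics/w1.png",c["image"][:,:,::-1])
E
```

```text
time_s: 1.25
tcp_pos: [0.3631, -0.2753, 0.2268]
eef_rot: [-25.8, 90.0, -7.9]
contact_force: [1.0, -0.0, -0.0]
gripper_width: 0.0873
time_s: 2.25
tcp_pos: [0.5159, 0.0816, 0.226]
eef_rot: [-169.4, 90.0, -157.1]
contact_force: [-0.6, -0.7, -0.0]
gripper_width: 0.0878
[0.51592803 0.08161551 0.22603466] 12.355140077591182 [ 3.05270322e+01  6.16275654e+00 -1.84154760e+01 -6.62643674e-03
 -6.54669838e+01 -1.08169135e+02] [-7.33225227e-04 -3.10226330e-04 -9.99999683e-01]
```

View pics/w1.png

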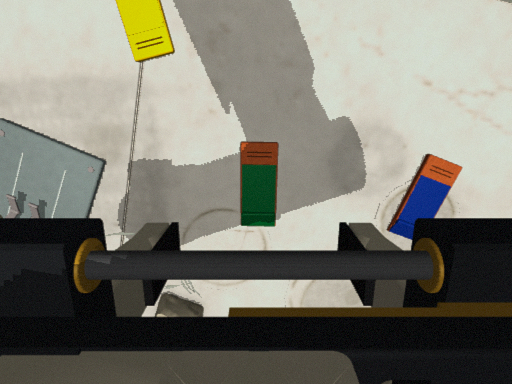

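The wrist view shows the green tile, bare end at (259,150) and tip at (258,222), nearly square to the fingers; blue is at (428,195), yellow at (147,25), and a corner of the stage is at the left. I measure the tile from this view.

```bash
cat >> h.py <<'E'
from scipy.spatial.transform import Rotation as R
def wrist(cap,s):
    c=dict(cap);T=np.eye(4);T[:3,:3]=R.from_euler("xyz",s["eef_rot"],degrees=True).as_matrix();T[:3,3]=s["tcp_pos"]
    c["pose"]=T@np.array(cap["tool_from_camera"]);return c
E
python3 - <<'E'
from plant import *
from h import *
s=get_state();c=wrist(capture("wrist"),s)
hsv=cv2.cvtColor(c["image"],cv2.COLOR_RGB2HSV);h,sa,v=cv2.split(hsv)
m=(sa>110).astype(np.uint8);k=np.zeros_like(m);k[130:235,225:295]=m[130:235,225:295]
cs,_=cv2.findContours(k,cv2.RETR_EXTERNAL,cv2.CHAIN_APPROX_NONE);q=max(cs,key=cv2.contourArea)
print(cv2.boundingRect(q))
w=np.array([onz(c,u,v,.010)[:2] for u,v in q[:,0]]).astype(np.float32)
r=cv2.minAreaRect(w*1000);print(r,cv2.boxPoints(r))
for p in[(105,160),(94,219),(0,119)]:print(onz(c,*p,.015))
E
```

```text
(241, 142, 38, 85)
((540.9334716796875, 86.98760986328125), (108.56056213378906, 45.303123474121094), 11.385337829589844) [[483.2498    98.47815 ]
 [492.1929    54.066513]
 [598.6172    75.49707 ]
 [589.6741   119.90871 ]]
[ 0.54645645 -0.10211079  0.015     ]
[ 0.62569565 -0.11012393  0.015     ]
[ 0.52284866 -0.22570529  0.015     ]
```

```bash
python3 -m creep '{"jaw":[-1,-1,-1,-1,-1,-1,-1,-1,-1,-1],"translation":[[0.026,0,0],[0.026,0,0],[0.026,0,0],[0.026,0,0],[0.026,0,0],[0.026,0,0],[0.026,0,0],[0.02,0,0],[0.01,0,0],[0.009,0,0]],"roll":[0,0,0,0,0,0,0,0,0,0]}'
python3 -m creep '{"jaw":[0.5,1,1,1,1,1,1,1,1,1],"translation":[[0,0,0],[0,0,0],[0,0,0],[0,0,0],[0,0,0],[0,0,0],[0,0,0],[0,0,0],[0,0,0],[0,0,0]],"roll":[0,0,0,0,0,0,0,0,0,0]}' 35
```

```text
time_s: 3.35
tcp_pos: [0.5156, 0.079, 0.0053]
eef_rot: [-115.2, 90.0, -102.9]
contact_force: [-0.1, -0.4, 0.5]
gripper_width: 0.0877
time_s: 4.35
tcp_pos: [0.5157, 0.0797, 0.0059]
eef_rot: [16.9, 90.0, 29.1]
contact_force: [-1.4, -0.0, 4.9]
gripper_width: 0.0451
```

The grip is sound, with a width of 45 mm. Now I lift, carry across, and turn.

```bash
python3 -m creep '{"jaw":[1,1,1,1,1,1,1,1,1,1],"translation":[[-0.01,0,0],[-0.02,0,0],[-0.02,0,0],[-0.02,0,0],[0,-0.01,-0.002],[0,-0.02,-0.004],[0,-0.03,-0.006],[0,-0.03,-0.006],[0,-0.03,-0.006],[0,-0.03,-0.006]],"roll":[0,0,0,0,0,0,0,0,0,0]}'
python3 -m creep '{"jaw":[1,1,1,1,1,1,1,1,1,1],"translation":[[0,-0.03,-0.006],[0,-0.03,-0.007],[0,-0.02,-0.006],[0,-0.007,-0.002],[0,0,0],[0,0,0],[0,0,0],[0,0,0],[0,0,0],[0,0,0]],"roll":[0,0,0,0,0.07,0.1,0.1,0.1,0.05,0]}'
python3 - <<'E'
from plant import *
from h import *
s=get_state();M=R.from_euler("xyz",s["eef_rot"],degrees=True).as_matrix()
print(s["tcp_pos"],np.degrees(np.arctan2(M[1,2],M[0,2])),s["gripper_width"],s["contact_force"])
c=capture("wrist");cv2.imwrite("pics/w2.png",c["image"][:,:,::-1])
c=capture("top");cv2.imwrite("pics/t2.png",cv2.resize(c["image"][100:240,260:400],None,fx=4,fy=4)[:,:,::-1])
c=capture("scene");cv2.imwrite("pics/s2.png",cv2.resize(c["image"][90:250,170:370],None,fx=4,fy=4)[:,:,::-1])
E
```

```text
time_s: 5.35
tcp_pos: [0.5173, -0.075, 0.0752]
eef_rot: [172.2, 89.9, -175.6]
contact_force: [0.2, 0.5, -0.6]
gripper_width: 0.0453
time_s: 6.35
tcp_pos: [0.5156, -0.1627, 0.0753]
eef_rot: [-176.5, 90.0, 171.7]
contact_force: [-0.4, 0.6, -0.9]
gripper_width: 0.0451
[ 0.5155652  -0.1627008   0.07529014] -11.847752263578137 0.04510027075665006 [-0.41989631  0.62242413 -0.89517453]
```

View pics/w2.png

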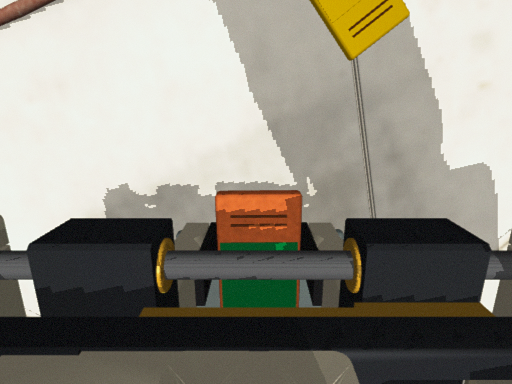

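View pics/t2.png

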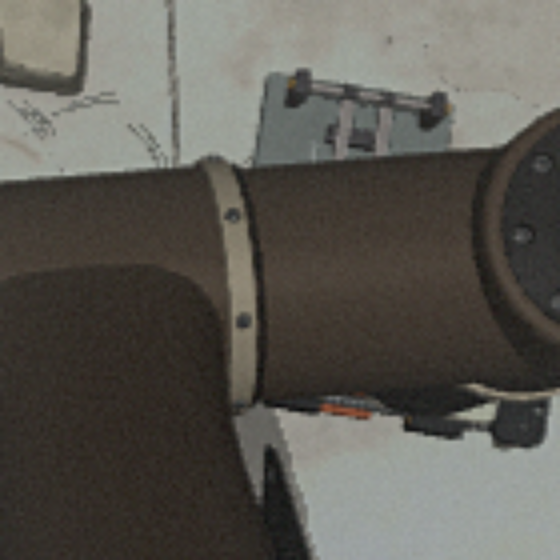

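View pics/s2.png

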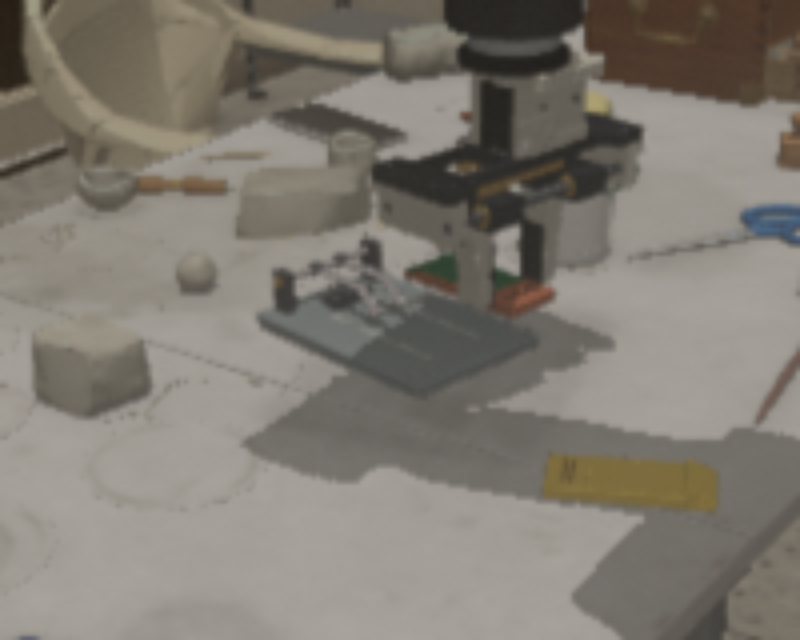

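The tile is held level, with the bare end at (217–300,191) in the wrist view. The top view has the stage mostly hidden by the arm. I work out the tile's place in the hand.

Run:
```python
from plant import *
from h import *
s=get_state();c=wrist(capture("wrist"),s)
o=np.array([619.5,-184.3]);y=np.radians(-11.85);A=np.array([[np.cos(y),np.sin(y)],[-np.sin(y),np.cos(y)]])
z=s["tcp_pos"][2]+.0045
for p in[(217,193),(301,193),(219,240),(300,240)]:print(A@(onz(c,*p,z)[:2]*1000-o))
print("tcp",A@(s["tcp_pos"][:2]*1000-o))
```

```text
[-133.56164388  -21.70502915]
[-133.61976072   21.8458425 ]
[-107.08326412  -21.53211687]
[-107.14251858   22.31065989]
tcp [-105.89000288   -0.22818621]
```

```bash
python3 -m creep '{"jaw":[1,1,1,1,1,1,1,1,1,1],"translation":[[0.01,0,0],[0.012,0,0],[0.012,0,0],[0.01,0,0],[0.005,0,0],[0.002,0,0],[0.002,0,0],[0.001,0,0],[0,0,0],[0,0,0]],"roll":[0,0,0,0,0,0,0,0,0,0]}'
python3 - <<'E'
from plant import *
from h import *
s=get_state();print(s["tcp_pos"],s["contact_force"],s["moment"])
c=capture("scene");cv2.imwrite("pics/s3.png",cv2.resize(c["image"][130:210,220:330],None,fx=7,fy=7)[:,:,::-1])
E
```

```text
time_s: 7.55
tcp_pos: [0.5162, -0.1629, 0.0219]
eef_rot: [12.4, 90.0, 0.6]
contact_force: [-0.9, 0.4, 0.3]
gripper_width: 0.0453
[ 0.51619335 -0.16290288  0.02189775] [-0.8561529  0.36722    0.297095 ] [-0.00693004 -0.01399423 -0.05904606]
```

View pics/s3.png

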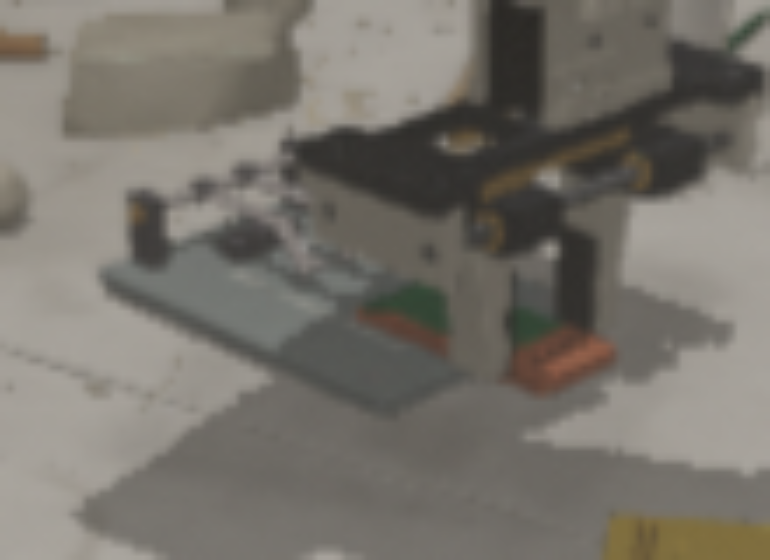

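The tile is just above the plate at the entrance, tip in front of the lips, with no contact yet. I lower the last 1.5 mm and slide in 40 mm.

```bash
python3 -m creep '{"jaw":[1,1,1,1,1,1,1,1,1,1],"translation":[[0.001,0,0],[0.0005,0,0],[0,0,0.005],[0,0,0.005],[0,0,0.005],[0,0,0.005],[0,0,0.005],[0,0,0.005],[0,0,0.005],[0,0,0.005]],"roll":[0,0,0,0,0,0,0,0,0,0]}'
python3 -m creep '{"jaw":[1,1,1,1,1,1,1,1,1,1],"translation":[[0,0,0.003],[0,0,0.003],[0,0,0.003],[0,0,0.003],[0,0,0.003],[0,0,0.003],[0,0,0.003],[0,0,0.003],[0,0,0.003],[0,0,0.001]],"roll":[0,0,0,0,0,0,0,0,0,0]}'
python3 - <<'E'
from plant import *
from h import *
s=get_state();c=wrist(capture("wrist"),s);cv2.imwrite("pics/w4.png",c["image"][:,:,::-1])
o=np.array([619.5,-184.3]);y=np.radians(-11.85);A=np.array([[np.cos(y),np.sin(y)],[-np.sin(y),np.cos(y)]])
print("tcp",A@(s["tcp_pos"][:2]*1000-o),s["tcp_pos"][2],s["contact_force"],s["moment"])
c=capture("scene");cv2.imwrite("pics/s4.png",cv2.resize(c["image"][130:210,220:330],None,fx=7,fy=7)[:,:,::-1])
E
```

```text
time_s: 8.6
tcp_pos: [0.5519, -0.1713, 0.0208]
eef_rot: [-167.9, 89.7, -179.8]
contact_force: [-13.0, 2.3, 19.4]
gripper_width: 0.0451
time_s: 9.6
tcp_pos: [0.5785, -0.1771, 0.0207]
eef_rot: [-169.0, 89.7, 179.1]
contact_force: [-11.2, 1.1, 12.8]
gripper_width: 0.0453
tcp [-41.5504291   -1.39104284] 0.020705082524639738 [-11.23617548   1.05762791  12.78801357] [ 0.47052442  4.18134139 -0.02329539]
```

View pics/s4.png

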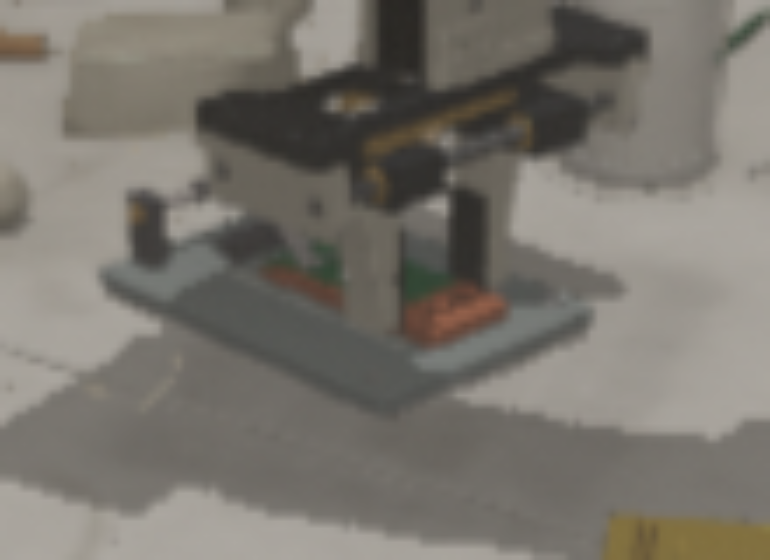

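View pics/w4.png

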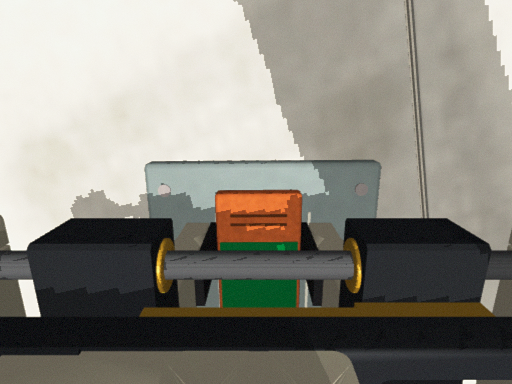

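The tile is part-way under the clips; the stage's front edge shows at (147–380,162) and the bare end at (217–301,191). I check centring in this view before finishing.

Run:
```python
from plant import *
from h import *
s=get_state();c=wrist(capture("wrist"),s)
y=np.radians(-11.85);A=np.array([[np.cos(y),np.sin(y)],[-np.sin(y),np.cos(y)]]);o=np.array([619.5,-184.3])
for p,z in[((146,161.5),.015),((380.5,161.5),.015),((164,190),.015),((361,190),.015),((217,193),.025),((301,193),.025)]:print(A@(onz(c,*p,z)[:2]*1000-o))
```

```text
[-83.6800389 -61.8607207]
[-83.59038435  64.33611465]
[-67.77061158 -53.44669216]
[-67.70799695  55.21181443]
[-68.86050133 -22.84918393]
[-68.83598983  20.78601191]
```

```bash
python3 -m creep '{"jaw":[1,1,1,1,1,1,1,1,1,1],"translation":[[0,0,0.002],[0,0,0.002],[0,0,0.002],[0,0,0.002],[0,0,0.002],[0,0,0.001],[0,0,0.001],[0,0,0.001],[0,0,0],[0,0,0]],"roll":[0,0,0,0,0,0,0,0,0,0]}'
python3 - <<'E'
from plant import *
from h import *
s=get_state();c=wrist(capture("wrist"),s);cv2.imwrite("pics/w5.png",c["image"][:,:,::-1])
o=np.array([619.5,-184.3]);y=np.radians(-11.85);A=np.array([[np.cos(y),np.sin(y)],[-np.sin(y),np.cos(y)]])
print("tcp",A@(s["tcp_pos"][:2]*1000-o),s["tcp_pos"][2],s["contact_force"],s["moment"])
E
```

```text
time_s: 10.75
tcp_pos: [0.5896, -0.1797, 0.0206]
eef_rot: [-169.8, 89.4, 178.3]
contact_force: [-17.4, 3.8, 21.8]
gripper_width: 0.0452
tcp [-30.21368102  -1.63141923] 0.020607501057758278 [-17.40823431   3.84214673  21.80076945] [1.41165468 6.8266566  0.04697519]
```

View pics/w5.png

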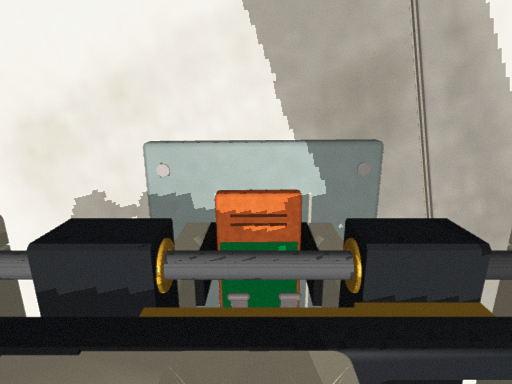

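The clip lips at (238,300) and (289,300) now lie over the green face, and about 3 mm remain to the stop. I ease the downward press and push the rest.

```bash
python3 -m creep '{"jaw":[1,1,1,1,1,1,1,1,1,1],"translation":[[-0.0004,0,0],[-0.0004,0,0],[0,0,0],[0,0,0.001],[0,0,0.001],[0,0,0.001],[0,0,0.001],[0,0,0],[0,0,0],[0,0,0]],"roll":[0,0,0,0,0,0,0,0,0,0]}'
python3 - <<'E'
from plant import *
from h import *
s=get_state();c=wrist(capture("wrist"),s);cv2.imwrite("pics/w6.png",c["image"][:,:,::-1])
o=np.array([619.5,-184.3]);y=np.radians(-11.85);A=np.array([[np.cos(y),np.sin(y)],[-np.sin(y),np.cos(y)]])
print("tcp",A@(s["tcp_pos"][:2]*1000-o),s["tcp_pos"][2],s["contact_force"],s["moment"])
E
```

```text
time_s: 11.8
tcp_pos: [0.5939, -0.1801, 0.0207]
eef_rot: [-173.2, 89.5, 174.9]
contact_force: [-16.2, 4.2, 16.2]
gripper_width: 0.0448
tcp [-25.92475295  -1.10707829] 0.020667045682122857 [-16.16150865   4.19554114  16.21474246] [ 1.81552013  5.69176415 -0.04314881]
```

View pics/w6.png

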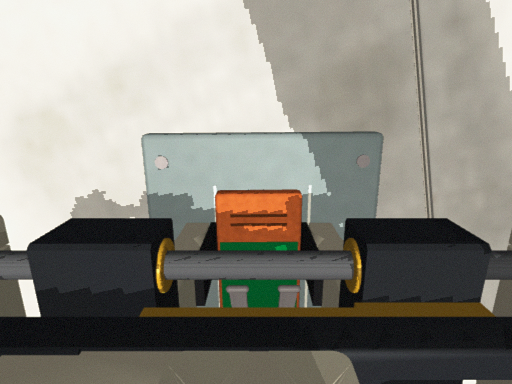

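```bash
python3 -m creep '{"jaw":[1,1,1,1,1,1,1,1,1,1],"translation":[[0,0,0.001],[0,0,0.001],[0,0,0.001],[0,0,0],[0,0,0],[0,0,0],[0,0,0],[0,0,0],[0,0,0],[0,0,0]],"roll":[0,0,0,0,0,0,0,0,0,0]}'
python3 - <<'E'
from plant import *
from h import *
s=get_state();c=wrist(capture("wrist"),s)
o=np.array([619.5,-184.3]);y=np.radians(-11.85);A=np.array([[np.cos(y),np.sin(y)],[-np.sin(y),np.cos(y)]])
print("tcp",A@(s["tcp_pos"][:2]*1000-o),s["tcp_pos"][2],s["contact_force"],s["moment"])
im=c["image"].copy();cv2.imwrite("pics/w7.png",im[:,:,::-1])
E
```

```text
time_s: 12.85
tcp_pos: [0.594, -0.1801, 0.0206]
eef_rot: [-174.7, 89.2, 173.4]
contact_force: [-24.2, 9.3, 24.2]
gripper_width: 0.0449
tcp [-25.83351983  -1.17053249] 0.02062243290733379 [-24.18371726   9.34004821  24.22091576] [ 3.57179842  8.85113278 -0.04040426]
```

View pics/w7.png

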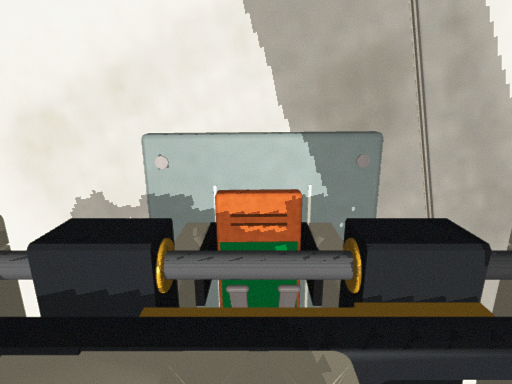

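The tool stayed put while the force rose, so the tile is against the stop. I ease off the preload, then open.

```bash
python3 -m creep '{"jaw":[1,1,1,1,1,-1,-1,-1,-1,-1],"translation":[[0,0,-0.002],[0,0,-0.002],[-0.0005,0,-0.001],[0,0,0],[0,0,0],[0,0,0],[0,0,0],[0,0,0],[0,0,0],[0,0,0]],"roll":[0,0,0,0,0,0,0,0,0,0]}'
python3 - <<'E'
from plant import *
from h import *
s=get_state();c=wrist(capture("wrist"),s)
print(s["tcp_pos"],s["contact_force"],s["gripper_width"])
cv2.imwrite("pics/w8.png",c["image"][:,:,::-1])
E
```

```text
time_s: 13.9
tcp_pos: [0.5975, -0.1799, 0.0214]
eef_rot: [11.9, 90.0, 0.1]
contact_force: [-0.1, 0.7, -0.0]
gripper_width: 0.0795
[ 0.59745163 -0.17986562  0.02135825] [-0.12400515  0.66400503 -0.0398814 ] 0.07946902819864708
```

View pics/w8.png

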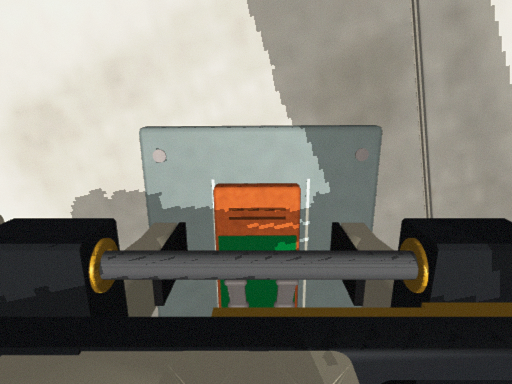

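The jaws are open and the tile sits between the white lines. I retreat up and away, then check.

```bash
python3 -m creep '{"jaw":[-1,-1,-1,-1,-1,-1,-1,-1,-1,-1],"translation":[[-0.005,0,0],[-0.01,0,0],[-0.02,0,-0.005],[-0.03,0,-0.005],[-0.03,0,0],[-0.03,0,0],[-0.03,0,0],[-0.02,0,0],[-0.02,0,0],[0,0,0]],"roll":[0,0,0,0,0,0,0,0,0,0]}'
python3 -m creep '{"jaw":[-1,-1,-1,-1,-1,-1,-1,-1,-1,-1],"translation":[[0,0.01,0],[0,0.03,-0.006],[0,0.03,-0.006],[0,0.03,-0.006],[0,0.03,-0.006],[0,0.03,-0.006],[0,0.03,-0.006],[0,0.03,-0.006],[0,0.02,-0.006],[0,0.01,0]],"roll":[0,0,0,0,0,0,0,0,0,0]}'
python3 - <<'E'
from plant import *
from h import *
s=get_state();print(s["tcp_pos"],s["contact_force"])
c=capture("top");im=c["image"]
cv2.imwrite("pics/t9.png",cv2.resize(im[105:205,300:400],None,fx=6,fy=6,interpolation=cv2.INTER_CUBIC)[:,:,::-1])
cv2.imwrite("pics/t9full.png",im[:,:,::-1])
c=capture("scene");cv2.imwrite("pics/s9.png",cv2.resize(c["image"][130:210,220:330],None,fx=7,fy=7,interpolation=cv2.INTER_CUBIC)[:,:,::-1])
E
```

```text
time_s: 14.95
tcp_pos: [0.589, -0.1782, 0.2209]
eef_rot: [3.8, 89.6, -8.0]
contact_force: [0.9, -0.1, 0.1]
gripper_width: 0.0875
time_s: 15.95
tcp_pos: [0.5908, 0.0788, 0.2156]
eef_rot: [-159.6, 89.9, -171.3]
contact_force: [0.3, 0.8, -0.5]
gripper_width: 0.0875
[0.59078397 0.07882857 0.21562289] [ 0.30515498  0.83911733 -0.48977111]
```

View pics/t9.png

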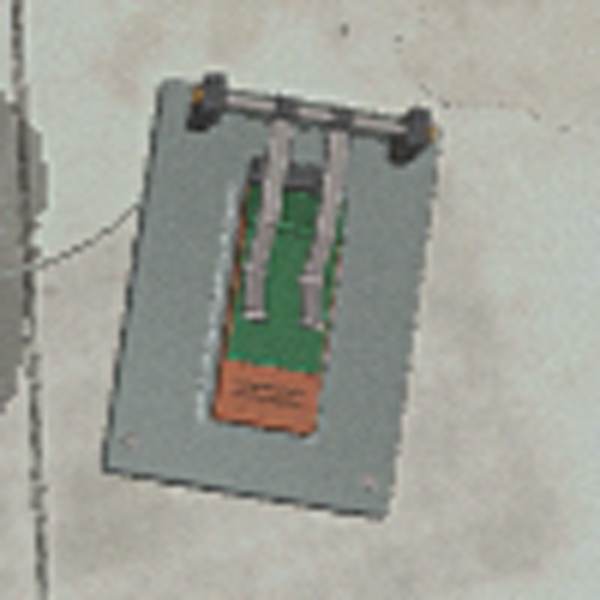

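View pics/s9.png

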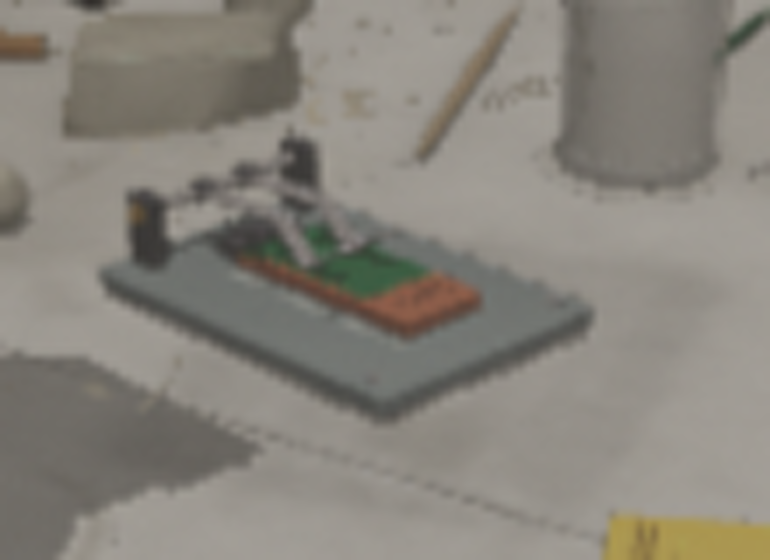

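View pics/t9full.png

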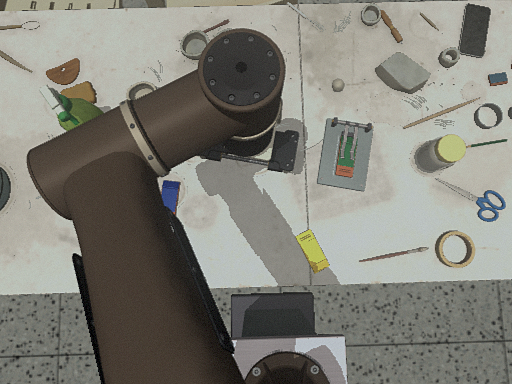

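The tile sits flat up against the dark stop (crop (285,175)), with the clips resting on its flat behind the crest. A numeric check follows.

Run:
```python
from plant import *
from h import *
c=capture("top");px=lambda p:(300+(p[0]+.5)/6-.5,105+(p[1]+.5)/6-.5)
S=np.array([onz(c,*px(p),.015)[:2]*1000 for p in[(163,78),(441,125),(384,519),(104,470)]])
xh=(S[0]-S[3]+S[1]-S[2]);xh/=np.linalg.norm(xh);A=np.array([xh,[-xh[1],xh[0]]])
o=S.mean(0)-7.5*xh;print(o,np.degrees(np.arctan2(xh[1],xh[0])))
hsv=cv2.cvtColor(c["image"],cv2.COLOR_RGB2HSV);m=(hsv[:,:,1]>70).astype(np.uint8);k=np.zeros_like(m);k[128:182,330:362]=m[128:182,330:362]
k=cv2.morphologyEx(k,cv2.MORPH_CLOSE,np.ones((7,7)))
q=max(cv2.findContours(k,0,1)[0],key=cv2.contourArea)
w=np.array([A@(onz(c,u,v,.025)[:2]*1000-o) for u,v in q[:,0]],np.float32);r=cv2.minAreaRect(w);print(r);print(cv2.boxPoints(r))
```

```text
[ 619.82908862 -184.63393876] -11.552958877657952
((-0.9480247497558594, -1.5053157806396484), (108.61618041992188, 46.10297775268555), 0.392875999212265)
[[-55.412903  21.173244]
 [-55.09678  -24.92865 ]
 [ 53.516853 -24.183876]
 [ 53.20073   21.918018]]
```

Origin is at about x 48 mm, y −1.5 mm, and the tile is straight to 0.4°. I hand in.

```bash
python3 -c "
from plant import *
print(close_job())"
```

```text
the job is handed in; nothing more can be done
None
```

I picked the green tile and slid it flat, raised end first, under the clips until it met the stop. Then I let go, moved the arm clear and handed the job in at about 16 s; no verdict was reported.

**Final position (top camera):** the tile's origin is at about x = 48 mm, y = −1.5 mm in the stage frame, and it is straight to about 0.4°. The pictures show it flat, with the clips down on its flat part behind the crest. I judged the clips by eye and did not measure their angle.

**Stop contact:** a further 3 mm push command did not move the tool and only raised the force, to about 36 N at the wrist (limit 120 N). I eased that off before opening the jaws.

**Disagreement:** the wrist and top cameras differed by about 2–3 mm on where the stage is, well inside the tolerances.

**Other tiles:** nothing touched the blue or yellow tiles. In the last top view the arm partly hid the blue one, so I did not re-measure its position.

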